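# Load the purple-capped tube rack into the sprung sample loader

### The arm

A 6-joint arm with a two-finger parallel gripper is mounted at the origin on the work surface. World frame = base frame: x ahead of the robot, y to its left, z up, the work surface at z = 0. Lengths are in mm, angles in rad, forces in N, time in s.
With the tool pointing down it reaches from about 325 to 775 mm from the base axis. Payload 5.5 kg.
Tool frame: the origin (TCP) lies at the very end of the fingers, on their centre line; the grasp point (between the pads) lies 19 mm behind it (manip.grip_depth is the distance from the TCP to the grasp point, in mm); z points along the fingers, y is the line along which they close (so a half turn about z gives the same grasp; the last joint's range is limited). The gripper opens to 85 mm and grips with 20 to 120 N. Pads are 22 mm wide; open, the fingers measure 114 mm over their backs; the gripper's body (76 mm by 85 mm) begins 54 mm behind the grasp point. The pads swing forward as they close: fully open they stand 13 mm farther back than shut.
Start: joints at [-1.251, 0.091, 1.231, -0, 1.82, -0.057], TCP at [220.769, -557.923, 231.275] pointing down, gripper open.
Joint ranges: [-2.87, 2.87], [-0.86, 2.18], [0.17, 2.46], [-1.51, 4.65], [0.06, 2.69], [-2.65, 2.65]. Speed limits (rad/s): [2.57, 2.57, 3.01, 3.14, 3.14, 3.14].

### API

Orientations are given as a rotation vector (axis times angle).
In Python, from bench import monitor, read_camera, camera_model, ticket, manip gives the robot as it stands.
- The arm moves only by the tool carry_out, never from a script. Its argument "series" is text: rows parted by semicolons, each of 6 numbers parted by spaces: the shift along the world's x, y, z in m, then the turn, a rotation vector about the world's x, y, z in rad. In form: x y z rx ry rz; .... A call has exactly 8 rows; each row shifts and turns the commanded pose from where the row before left it; what a row does not reach is not made up. A row lasts 1/12 s, in which the tool goes at most 41.7 mm and 7.16 degrees, less where a joint would pass 70% of its speed; a pose out of reach is approached as far as the arm can. A call is refused whole if a number of a shift passes 0.0417 or a number of a turn 0.125, either way. A call with a gripper value outside its range is refused whole. "fingers" is the opening, from -1 (shut) to 1 (fully open), set as the call begins (left out, the last holds). The fingers move at their own pace and stop on an object; the grip force is fixed at half the most. Time passes only in rows, so rows that do not move let the fingers close, or fill a call up. It gives the time, the measured TCP pose, the force, the opening and the grip force at its end, in the units of the state.
- monitor.state(): the state, without advancing time (a new reading comes with each control period).
- read_camera(name): name is "scene" or "top" or "wrist"; returns (picture, depth): 384x512x3 uint8, red, green, blue; 384x512 float32, mm along the optical axis (not along the pixel's ray), 0 where there is no reading.
- camera_model(name): a dict with "intrinsics" (3x3 intrinsics, pixels), "pose" (4x4, takes a point from camera to world coordinates); the wrist camera has in their place "tool_from_camera" (4x4, takes a point from camera to tool coordinates, whose origin is the TCP and whose axes are the flange's). Camera axes: x right, y up, looking along -z (the intrinsics and any distortion apply to the point x, -y, -z); pixel columns grow to the right and rows downward; lengths in mm; the calibration is good to about 2 mm. A picture is of the moment at which its call begins: read the wrist's pose just before it. camera_model takes no time and is no camera call.
- ticket.job_done(): hands the job in; it is judged then, once.
The state is a dict: "time_s": time; "joints": joint angles; "dq": joint speeds; "joint_torque": joint torques, N m; "ee_pos": TCP position; "tcp_rot": TCP orientation; "ft_force": force on the tool from outside, world axes, zero at the start; "moment": the same for the moment, N m; "opening": finger opening in mm; "grasp_force": force on a finger pad.
Only numpy, scipy, OpenCV 4.12 (cv2) and the standard library are available. Lean on these libraries where they do the work, as an engineer would, in place of code of your own. Each camera call takes 0.05 s, during which the arm holds its last target. There are 200 camera calls.

### The job

Load the rack of purple-capped tubes into the sample loader: pull the orange follower all the way back until it stays there, stand the rack upright crosswise in the open lane on the blue end-stop side of the follower, then nudge the follower forward so that its spring closes it and holds the rack against the end stop. Keep the rack upright all the time, since the tubes hold blood.

Things in the scene. Friction and masses are not known exactly. Their poses are not given: they have to be found in the camera images.
- purple_rack_center (a point): Centre of the loose black tube rack with 4 purple caps (others: red, teal), 0.15-0.3 kg, 47.5 mm above its underside, z up. Block 34 (own x) x 96 (own y) x 45 mm high; caps reach 83 mm above the underside. On the centre line a grey post, 24 (x) x 26 (y) mm, rises from the block to 95 mm above the underside: pinch it across x from above. Same either way round.
- seat (a point): Where the rack's centre must end in the fixed white loader: z up, x along the lane towards the blue end stop, y across. 47.5 mm above the lane floor (8 mm above the table), 17 mm short of the stop (47 mm high over the floor). Lane 116 mm wide, walls 30 mm over the floor. The rack stands with its 96 mm length across the lane (own x along it, either way round).
- follower (a joint): How far the orange follower is drawn back (-x of seat), m: 0 shut (face 12 mm from stop), about 0.022 on a rack, 0.09 fully back (gap 102 mm). Over-centre spring: pushes home with 3 to 5 N below 0.05, falling to 0 at 0.066; past 0.072 it goes on back and stays at 0.09, held by 5 N. Pushed forward below 0.06 and left, it runs home. Damping 30 N per m/s.
- follower_knob (a point): On the axis of the follower's upright round orange post, 24 mm diameter, at grip height: 70 mm above the table. The post's top is 20 mm higher; it is free for 44 mm below the point. It stands 50 mm behind (-x of seat) the follower's pushing face, a plate 12 mm thick, 104 mm wide, top 44 mm above the table. Moves with the follower; axes as the seat's.

How it is judged (in metres and radians):
On the way, in this order (a step that is already met when the one before it is completed fails the run):
1. the follower has been pulled all the way back (value of joint follower above 0.078 m), for 0.2 s.
2. the purple rack stands on the lane's floor between follower and end stop (z of purple_rack_center in the frame of seat below 0.006 m and x of purple_rack_center in the frame of seat between -0.075 and 0.008 m and y of purple_rack_center in the frame of seat between -0.02 and 0.02 m), for 0.2 s.
At the end, for the whole second after the job is handed in: The purple-capped rack stands upright (within 7 degrees) on the floor of the lane (within 6 mm), against the end stop (within 8 mm along the lane, its centre within 18 mm of the seat, turned at most 10 degrees), and the follower is closed on it (joint between 14 and 32 mm) and at rest (horizontal distance between purple_rack_center and seat below 0.018 m and x of purple_rack_center in the frame of seat between -0.008 and 0.008 m and z of purple_rack_center in the frame of seat between -0.006 and 0.006 m and angle between purple_rack_center's own z axis and vertical below 0.12 rad and angle between the x axis of purple_rack_center and the x axis of seat, either way round below 0.17 rad and value of joint follower between 0.014 and 0.032 m and velocity of joint follower between -0.01 and 0.01 m/s); the robot touches nothing.
It fails at once if the purple rack is tipped (more than 34 degrees) (angle between purple_rack_center's own z axis and vertical above 0.6 rad).
It also fails if it takes over 64 s, if anything falls off the work surface, if the arm or the gripper's body presses on something with over 40 N, if the wrist force passes 120 N, or if a joint passes its speed limit or range.

## Working session

There is one attempt and no reset: what is moved stays moved. The work goes in short steps, Python scripts to look and compute and a tool call to move; the robot and the scene stay as the last step left them, time stands still between calls to the robot, and variables do not carry over. Pictures are saved under pics/ and viewed, at most 10 in all, crops included, and the job is handed in when it is done.

Besides the shell and the picture viewer there is one more tool, called after "Request:" as name(argument=value, ...), one argument or row to a line, values as JSON. carry_out: Moves the arm, as the interface text tells. Its arguments: {"type":"object","properties":{"series":{"type":"string"},"fingers":{"type":"number"}},"required":["series"]}

```bash
mkdir -p pics; cat > h.py <<'E'
import numpy as np, cv2
from bench import monitor, read_camera, camera_model, ticket, manip
def pts(name,depth,st=None):
    m=camera_model(name);K=np.array(m["intrinsics"])
    if "pose" in m: T=np.array(m["pose"])
    else:
        W=np.eye(4);W[:3,:3]=cv2.Rodrigues(np.array(st["tcp_rot"],float))[0];W[:3,3]=st["ee_pos"]
        T=W@np.array(m["tool_from_camera"])
    v,u=np.mgrid[0:depth.shape[0],0:depth.shape[1]]
    d=depth.astype(float)
    P=np.stack([(u-K[0,2])/K[0,0]*d,-(v-K[1,2])/K[1,1]*d,-d],-1)
    return P@T[:3,:3].T+T[:3,3]
E
python3 - <<'E'
from h import *
s=monitor.state();print(s)
im,d=read_camera("top");np.savez("top.npz",im=im,d=d)
cv2.imwrite("pics/top.png",im[:,:,::-1])
print({k:np.round(v,3).tolist() if not isinstance(v,str) else v for k,v in camera_model("top").items()})
print(camera_model("wrist"))
E
```

```text
{'time_s': 0.0, 'joints': array([-1.25073759e+00,  9.18482239e-02,  1.23183422e+00, -2.65283657e-05,
        1.81984758e+00, -5.67224795e-02]), 'dq': array([-2.01305650e-05, -3.13505963e-04,  9.28557642e-05, -7.93382936e-04,
       -1.11543429e-03,  5.45282330e-04]), 'joint_torque': array([-2.16668770e-03, -4.58729410e+01, -4.18025172e+01, -1.63377167e-04,
        1.15666509e-02,  2.32131822e-05]), 'ee_pos': array([ 220.64548403, -557.65017592,  230.18644082]), 'tcp_rot': array([-3.08412676e+00, -5.87982783e-01,  4.39313965e-04]), 'ft_force': array([ 0.54854291, -0.60201273, -0.3018023 ]), 'moment': array([ 0.00123618, -0.00727677, -0.00823656]), 'grasp_force': 0.0, 'opening': 85.43385932558736}
{'intrinsics': [[450.633, 0.0, 256.75], [0.0, 450.633, 194.837], [0.0, 0.0, 1.0]], 'pose': [[-0.005, 0.997, -0.08, 493.426], [-1.0, -0.005, -0.007, -89.621], [-0.008, 0.08, 0.997, 921.424], [0.0, 0.0, 0.0, 1.0]]}
{'intrinsics': array([[335.77016087,   0.        , 259.35170443],
       [  0.        , 335.77016087, 197.14519907],
       [  0.        ,   0.        ,   1.        ]]), 'tool_from_camera': array([[ 4.88814817e-04,  9.57365805e-01,  2.88877961e-01,
         7.33544442e+01],
       [ 9.99998785e-01, -8.95586690e-04,  1.27593621e-03,
        -2.45707029e-01],
       [ 1.48025295e-03,  2.88876986e-01, -9.57365080e-01,
        -1.42287208e+02],
       [ 0.00000000e+00,  0.00000000e+00,  0.00000000e+00,
         1.00000000e+00]])}
```

View pics/top.png

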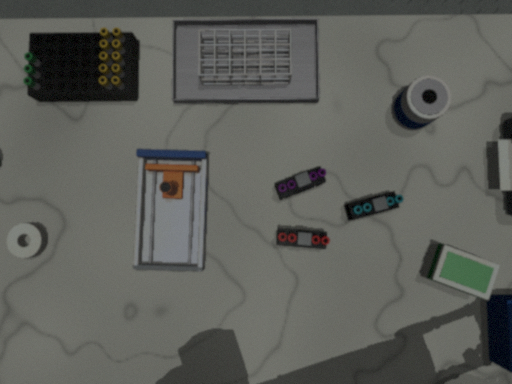

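The top view shows the loader at left: blue stop at (172,154), orange plate at (172,168), post at (169,187). The purple rack is at (301,182), with the grey post at its middle. Next I measure these.

```bash
python3 - <<'E'
from h import *
z=np.load("top.npz");im,d=z["im"],z["d"];P=pts("top",d)
hsv=cv2.cvtColor(im,cv2.COLOR_RGB2HSV);H,S,V=[hsv[:,:,i].astype(int) for i in range(3)]
u=np.arange(512)[None];v=np.arange(384)[:,None]
def box(a,b,c,e): return (u>=a)&(u<b)&(v>=c)&(v<e)
def rep(n,m):
    q=P[m&(d>0)];
    if len(q)<4: print(n,len(q));return
    c,s,a=cv2.minAreaRect(q[:,:2].astype(np.float32)); print(n,len(q),np.round(q.mean(0),1),"rect",np.round(c,1),np.round(s,1),round(a,1),"z",np.round(np.percentile(q[:,2],[5,50,95]),1))
B=box(125,220,140,280)
rep("blue",B&(H>100)&(H<130)&(S>100)&(P[:,:,2]>45))
o=B&(H<20)&(S>120); rep("orange",o)
rep("plate",o&(P[:,:,2]>35)&(P[:,:,2]<50)); rep("posttop",B&(P[:,:,2]>80))
rep("loader",B&(P[:,:,2]>30)&(S<60))
R=box(268,332,160,205)
rep("rack",R&(P[:,:,2]>25)); rep("rpost",R&(P[:,:,2]>88))
rep("rackpurple",R&(H>130)&(H<165)&(S>80))
print("table z",np.median(P[220:240,250:270,2]))
c=cv2.resize(im[130:280,110:350],None,fx=3.3,fy=3.3,interpolation=cv2.INTER_CUBIC);cv2.imwrite("pics/crop.png",c[:,:,::-1])
E
```

```text
blue 449 [644.4  83.1  54. ] rect [644.7  83.5] [132.6  12.7] 88.4 z [51.  54.2 56.5]
orange 722 [602.4  83.6  36.1] rect [593.3  86.2] [102.8  63.4] 88.1 z [23.  30.2 69.5]
plate 293 [618.8  84.9  42.8] rect [595.7  86.2] [102.5  58.6] 88.1 z [39.3 42.9 46. ]
posttop 133 [576.4  86.6  89.2] rect [576.6  87.2] [20.9 22.7] 2.2 z [86.3 89.4 92. ]
loader 1729 [518.1  90.1  39.6] rect [536.6  88.8] [137.2 235.1] 87.8 z [32.8 37.  55.4]
rack 899 [ 586.7 -166.5   65.2] rect [ 589.2 -167.5] [34.5 95.7] 20.8 z [41.2 64.6 95.3]
rpost 185 [ 588.9 -167.3   94.1] rect [ 589.1 -167.6] [23.7 26. ] 20.6 z [91.5 94.2 96.8]
rackpurple 272 [ 588.8 -166.9   74.7] rect [ 590.6 -166.4] [19.4 94.2] 20.5 z [43.8 81.8 84.8]
table z -0.7521769610015667
```

View pics/crop.png

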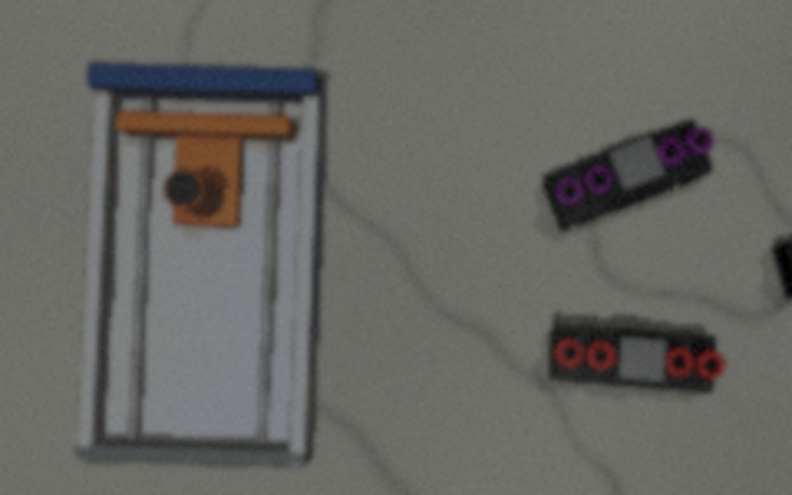

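Measurements agree with the given sizes:

| Item | Position / heading |
|---|---|
| Lane x heading | about −1.9° |
| Knob | (576.6, 87) |
| Seat | about (621.5, 85.3) |
| Rack | (589, −167.5), own x at +20.7° |

Next I move to the knob.

Request:
carry_out(
  series=".0148 .0269 -.003 0 0 -.0171;.0148 .0269 -.003 0 0 -.0171;.0148 .0269 -.003 0 0 -.0171;.0148 .0269 -.003 0 0 -.0171;.0148 .0269 -.003 0 0 -.0171;.0148 .0269 -.003 0 0 -.0171;.0148 .0269 -.003 0 0 -.0171;.0148 .0269 -.003 0 0 -.0171",
  fingers=1,
)

```text
time_s: 0.72
ee_pos: [339.4, -341.2, 206.4]
tcp_rot: [-3.118, -0.374, 0.001]
ft_force: [1.6, 0.7, 1.1]
opening: 85.4
grasp_force: 0.0
```

Request:
carry_out(
  series=".0148 .0269 -.003 0 0 -.0171;.0148 .0269 -.003 0 0 -.0171;.0148 .0269 -.003 0 0 -.0171;.0148 .0269 -.003 0 0 -.0171;.0148 .0269 -.003 0 0 -.0171;.0148 .0269 -.003 0 0 -.0171;.0148 .0269 -.003 0 0 -.0171;.0148 .0269 -.003 0 0 -.0171",
)

```text
time_s: 1.38
ee_pos: [457.8, -126.0, 182.5]
tcp_rot: [-3.137, -0.161, 0.001]
ft_force: [1.0, -0.6, 0.0]
opening: 85.5
grasp_force: 0.0
```

Request:
carry_out(
  series=".0148 .0269 -.003 0 0 -.0171;.0148 .0269 -.003 0 0 -.0171;.0148 .0269 -.003 0 0 -.0171;.0148 .0269 -.003 0 0 -.0171;.0148 .0269 -.003 0 0 -.0171;.0148 .0269 -.003 0 0 -.0171;.0148 .0269 -.003 0 0 -.0171;0 0 0 0 0 0",
)

```text
time_s: 2.05
ee_pos: [561.8, 65.2, 159.9]
tcp_rot: [-3.139, 0.02, 0.004]
ft_force: [-0.5, -0.4, -0.0]
opening: 85.4
grasp_force: 0.0
```

Request:
carry_out(
  series=".005 .0073 0 0 0 -.01;.005 .0073 -.004 0 0 -.01;.005 .0073 -.02 0 0 0;0 0 -.025 0 0 0;0 0 -.025 0 0 0;0 0 -.02 0 0 0;0 0 -.015 0 0 0;0 0 0 0 0 0",
)

```text
time_s: 2.72
ee_pos: [573.8, 81.8, 48.7]
tcp_rot: [3.14, -0.06, -0.011]
ft_force: [-0.4, -1.0, -0.9]
opening: 85.0
grasp_force: 0.0
```

Request:
carry_out(
  series="0 0 0 0 0 0;0 0 0 0 0 0;0 0 0 0 0 0;0 0 0 0 0 0;0 0 0 0 0 0;0 0 0 0 0 0;0 0 0 0 0 0;0 0 0 0 0 0",
  fingers=-1,
)

```text
time_s: 3.38
ee_pos: [577.3, 87.6, 55.9]
tcp_rot: [-3.133, 0.053, -0.006]
ft_force: [-0.3, 15.3, 4.2]
opening: 22.4
grasp_force: 58.5
```

Request:
carry_out(
  series="-.006 .0002 0 0 0 0;-.012 .0004 0 0 0 0;-.012 .0004 0 0 0 0;-.012 .0004 0 0 0 0;-.012 .0004 0 0 0 0;-.012 .0004 0 0 0 0;-.012 .0004 0 0 0 0;-.007 .0002 0 0 0 0",
)

```text
time_s: 4.05
ee_pos: [491.7, 90.5, 55.9]
tcp_rot: [-3.132, 0.052, -0.007]
ft_force: [-0.2, 18.7, 4.5]
opening: 22.3
grasp_force: 59.5
```

Request:
carry_out(
  series="0 0 0 0 0 0;0 0 0 0 0 0;0 0 0 0 0 0;0 0 0 0 0 0;0 0 0 0 0 0;0 0 0 0 0 0;0 0 0 0 0 0;0 0 0 0 0 0",
)

```text
time_s: 4.72
ee_pos: [491.5, 90.5, 55.9]
tcp_rot: [-3.132, 0.052, -0.004]
ft_force: [-4.4, 17.6, 6.5]
opening: 23.0
grasp_force: 59.7
```

Request:
carry_out(
  series="0 0 0 0 0 0;0 0 0 0 0 0;0 0 0 0 0 0;0 0 0 0 0 0;0 0 0 0 0 0;0 0 .02 0 0 0;0 0 .035 0 0 0;0 0 .035 0 0 0",
  fingers=1,
)

```text
time_s: 5.38
ee_pos: [490.1, 85.0, 142.7]
tcp_rot: [3.14, -0.058, -0.006]
ft_force: [0.7, -0.8, -0.4]
opening: 85.5
grasp_force: 0.0
```

Request:
carry_out(
  series="0.004 -.01 .03 0 0 .12;.006 -.0165 .02 0 0 .12;.006 -.0165 0 0 0 .12;.006 -.0165 0 0 0 .12;.006 -.0165 0 0 0 .12;.006 -.0165 0 0 0 .12;.006 -.0165 0 0 0 .12;.006 -.0165 0 0 0 .12",
)

```text
time_s: 6.05
ee_pos: [537.3, -41.2, 193.2]
tcp_rot: [2.809, 1.407, -0.0]
ft_force: [-0.3, -0.8, 0.7]
opening: 85.5
grasp_force: 0.0
```

Request:
carry_out(
  series=".006 -.0165 0 0 0 .12;.006 -.0165 0 0 0 .12;.006 -.0165 0 0 0 .12;.006 -.0165 0 0 0 .12;.006 -.0165 0 0 0 .12;.006 -.0165 0 0 0 .12;.006 -.0165 0 0 0 .12;0 0 0 0 0 0",
)

```text
time_s: 6.72
ee_pos: [579.4, -158.6, 192.4]
tcp_rot: [-1.994, -2.427, 0.002]
ft_force: [0.1, -0.8, -0.3]
opening: 85.4
grasp_force: 0.0
```

```bash
python3 - <<'E'
from h import *
s=monitor.state();im,d=read_camera("wrist");P=pts("wrist",d,s)
R=cv2.Rodrigues(s["tcp_rot"])[0];print(s["ee_pos"],"x",np.degrees(np.arctan2(R[0,0]*0+R[1,1],R[0,1])),R[:,2])
Z=P[:,:,2];near=(np.hypot(P[:,:,0]-589,P[:,:,1]+167.5)<60)&(d>0)
for n,lo in(("rack",25),("post",88)):
    q=P[near&(Z>lo)&(Z<105)]
    if len(q)>5:
        c,z,a=cv2.minAreaRect(q[:,:2].astype(np.float32));print(n,len(q),np.round(c,1),np.round(z,1),a,np.percentile(q[:,2],[5,50,95]))
im2,d2=read_camera("top");P=pts("top",d2)
q=P[(P[:,:,2]>80)&(abs(P[:,:,1]-88)<40)&(abs(P[:,:,0]-500)<70)];print("knob",len(q),q.mean(0))
cv2.imwrite("pics/w1.png",np.hstack([im,im2])[:,:,::-1][:, :, :].copy() if 0 else cv2.resize(np.hstack([im,im2]),(800,300))[:,:,::-1])
E
```

```text
[ 579.35268901 -158.604123    192.43257431] x 11.191312475683768 [-9.63793425e-04 -1.11901100e-03 -9.99998909e-01]
rack 4250 [ 588.4 -166.8] [34.3 95.7] 20.80609893798828 [43.28429553 81.87001327 95.13048008]
post 1057 [ 588.3 -167. ] [24.  26.5] 20.705276489257812 [92.08909403 94.49695791 95.63857697]
knob 137 [487.1830161   89.45910254  89.50543095]
```

View pics/w1.png

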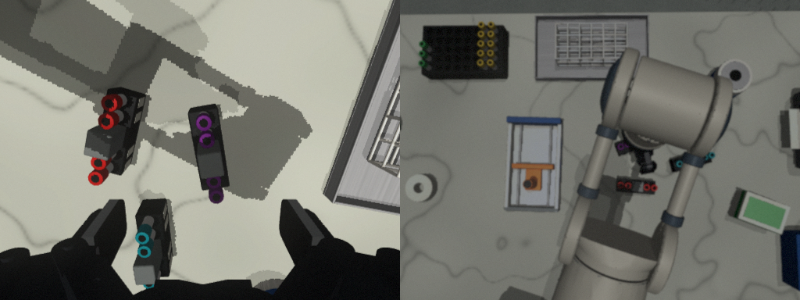

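The follower stays fully back (knob moved 90 mm). The wrist view shows the purple rack in the middle at about (208,150) in the left half, with the teal and red racks clear of the fingers. Now I descend on its post.

Request:
carry_out(
  series=".0045 -.0042 0 0 0 .084;.0045 -.0042 -.011 0 0 .084;0 0 -.025 0 0 0;0 0 -.03 0 0 0;0 0 -.03 0 0 0;0 0 -.025 0 0 0;0 0 -.01 0 0 0;0 0 0 0 0 0",
)

```text
time_s: 7.48
ee_pos: [586.2, -162.5, 58.8]
tcp_rot: [-1.785, -2.578, 0.002]
ft_force: [-0.3, 0.1, 0.9]
opening: 85.4
grasp_force: 0.0
```

Request:
carry_out(
  series="0 0 0 0 0 0;0 0 0 0 0 0;0 0 0 0 0 0;0 0 0 0 0 0;0 0 0 0 0 0;0 0 0 0 0 0;0 0 0 0 0 0;0 0 0 0 0 0",
  fingers=-1,
)

```text
time_s: 8.15
ee_pos: [588.7, -164.2, 63.8]
tcp_rot: [1.786, 2.582, 0.001]
ft_force: [-1.3, -0.7, 5.8]
opening: 23.1
grasp_force: 59.5
```

Request:
carry_out(
  series="0 0 .006 0 0 0;0 0 .014 0 0 0;0 0 .018 0 0 0;0 0 .018 0 0 0;0 0 .01 0 0 0;0 0 .004 0 0 0;.001 .006 0 0 0 -.02;.001 .012 0 0 0 -.03",
)

```text
time_s: 8.82
ee_pos: [590.0, -146.8, 132.1]
tcp_rot: [1.854, 2.536, -0.001]
ft_force: [-0.5, 0.8, -2.1]
opening: 23.3
grasp_force: 59.0
```

Request:
carry_out(
  series=".0015 .02 0 0 0 -.03;.0015 .02 0 0 0 -.03;.0015 .02 0 0 0 -.03;.0015 .02 0 0 0 -.03;.0015 .02 0 0 0 -.03;.0015 .02 0 0 0 -.03;.0015 .02 0 0 0 -.03;.0015 .02 0 0 0 -.03",
)

```text
time_s: 9.48
ee_pos: [601.7, 15.1, 131.3]
tcp_rot: [-2.142, -2.296, 0.002]
ft_force: [0.1, -0.6, -2.1]
opening: 23.2
grasp_force: 59.0
```

Request:
carry_out(
  series=".0015 .02 0 0 0 -.03;.0015 .02 0 0 0 -.03;.001 .016 0 0 0 -.02;.001 .012 0 0 0 -.02;.0005 .006 0 0 0 0;0 0 0 0 0 0;0 0 0 0 0 0;0 0 0 0 0 0",
)

```text
time_s: 10.15
ee_pos: [607.6, 87.2, 132.0]
tcp_rot: [2.254, 2.188, -0.001]
ft_force: [0.4, -1.2, -2.0]
opening: 23.2
grasp_force: 59.0
```

```bash
python3 - <<'E'
from h import *
s=monitor.state();im,d=read_camera("wrist");P=pts("wrist",d,s)
R=cv2.Rodrigues(s["tcp_rot"])[0];print(s["ee_pos"],"x",np.degrees(np.arctan2(R[1,1],R[0,1])),R[:,2],s["opening"])
im2,d2=read_camera("scene");
cv2.imwrite("pics/w2.png",cv2.resize(np.hstack([im,im2]),(800,300))[:,:,::-1])
E
```

```text
[607.59254552  87.21190007 131.98524249] x -1.6976539667351338 [-5.19542705e-04 -5.31893346e-04 -9.99999724e-01] 23.15514215378759
```

View pics/w2.png

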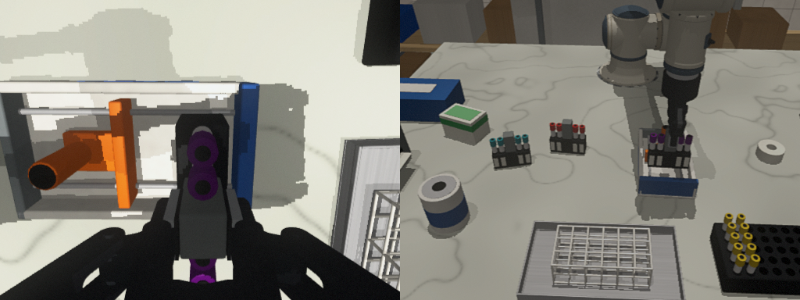

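The rack hangs upright over the lane, in the wrist view (left half) between the orange plate (120,150) and the blue stop (247,150), parallel to both. Lowering.

Request:
carry_out(
  series="0 0 -.008 0 0 0;0 0 -.014 0 0 0;0 0 -.014 0 0 0;0 0 -.01 0 0 0;0 0 -.006 0 0 0;0 0 -.004 0 0 0;0 0 -.002 0 0 0;0 0 0 0 0 0",
)

```text
time_s: 10.92
ee_pos: [607.6, 88.1, 73.8]
tcp_rot: [-2.253, -2.189, 0.001]
ft_force: [-0.1, 0.2, -2.8]
opening: 23.2
grasp_force: 59.0
```

Request:
carry_out(
  series="0 0 -.001 0 0 0;0 0 -.001 0 0 0;0 0 0 0 0 0;0 0 0 0 0 0;0 0 0 0 0 0;0 0 0 0 0 0;0 0 0 0 0 0;0 0 0 0 0 0",
)

```text
time_s: 11.58
ee_pos: [607.7, 88.1, 72.3]
tcp_rot: [2.254, 2.189, 0.0]
ft_force: [0.2, 0.1, -1.5]
opening: 22.9
grasp_force: 59.0
```

Request:
carry_out(
  series="0 0 -.001 0 0 0;0 0 -.0005 0 0 0;0 0 0 0 0 0;0 0 0 0 0 0;0 0 0 0 0 0;0 0 0 0 0 0;0 0 0 0 0 0;0 0 0 0 0 0",
)

```text
time_s: 12.25
ee_pos: [607.8, 88.2, 71.8]
tcp_rot: [2.253, 2.188, 0.001]
ft_force: [-3.4, 0.3, 5.7]
opening: 23.3
grasp_force: 60.0
```

Contact made; release and lift.

Request:
carry_out(
  series="0 0 0 0 0 0;0 0 0 0 0 0;0 0 0 0 0 0;0 0 0 0 0 0;0 0 0 0 0 0;0 0 .01 0 0 0;0 0 .03 0 0 0;0 0 .03 0 0 0",
  fingers=1,
)

```text
time_s: 12.92
ee_pos: [606.6, 88.0, 140.2]
tcp_rot: [-2.252, -2.187, 0.005]
ft_force: [0.4, 0.0, 1.2]
opening: 85.6
grasp_force: 0.0
```

Request:
carry_out(
  series="0 0 .03 0 0 0;-.01 0 .03 0 0 -.12;-.018 0 0 0 0 -.12;-.018 0 0 0 0 -.12;-.018 0 0 0 0 -.12;-.018 0 0 0 0 -.12;-.018 0 0 0 0 -.12;-.018 0 0 0 0 -.12",
)

```text
time_s: 13.58
ee_pos: [488.8, 88.1, 201.7]
tcp_rot: [2.953, 1.071, 0.002]
ft_force: [0.3, -0.7, 0.0]
opening: 85.0
grasp_force: 0.0
```

```bash
python3 - <<'E'
from h import *
s=monitor.state();im,d=read_camera("wrist");P=pts("wrist",d,s)
R=cv2.Rodrigues(s["tcp_rot"])[0];print(s["time_s"],s["ee_pos"],"y",np.degrees(np.arctan2(R[1,1],R[0,1])))
Z=P[:,:,2]
for n,c0,lo,hi in(("rackpost",(608,86),97,112),("rack",(608,86),62,112),("knob",(487,90),83,95)):
    q=P[(np.hypot(P[:,:,0]-c0[0],P[:,:,1]-c0[1])<55)&(d>0)&(Z>lo)&(Z<hi)]
    if len(q)>5:
        c,z,a=cv2.minAreaRect(q[:,:2].astype(np.float32));print(n,len(q),np.round(c,1),np.round(z,1),a,np.percentile(q[:,2],[5,50,95]))
cv2.imwrite("pics/w3.png",im[:,:,::-1])
E
```

```text
13.5833 [488.84953581  88.05321588 201.72229893] y -50.14761069023299
rackpost 1494 [606.8  85.5] [26.4 24.5] 87.61709594726562 [100.35770151 102.57247116 103.80446786]
rack 4086 [606.8  86. ] [95.1 24.5] 87.9692611694336 [ 72.47312784  91.39314719 103.38056341]
knob 692 [486.4  91.5] [22.7 23. ] 45.33654022216797 [87.29581108 90.1279426  91.3598948 ]
```

View pics/w3.png

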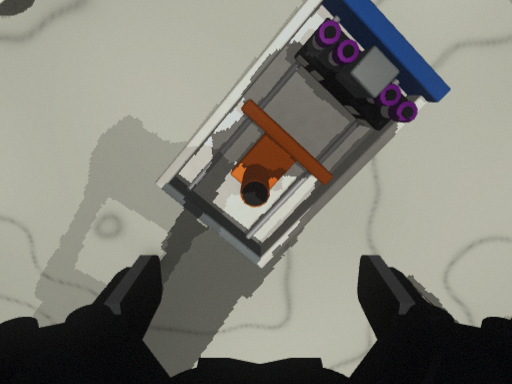

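The picture shows the rack standing on the lane floor (top at 102.6 mm, heading matching the lane, grey post at (375,70)), with the follower fully back at (255,193). Now I re-grip the post.

Request:
carry_out(
  series="-.0025 .0025 0 0 0 -.1215;0 0 -.01 0 0 -.1215;0 0 -.01 0 0 -.1215;0 0 -.01 0 0 -.1215;0 0 -.01 0 0 -.1215;0 0 -.02 0 0 -.1215;0 0 -.025 0 0 0;0 0 -.03 0 0 0",
)

```text
time_s: 14.3
ee_pos: [488.6, 90.7, 87.4]
tcp_rot: [-3.141, 0.042, -0.007]
ft_force: [-0.2, -0.6, 0.4]
opening: 85.1
grasp_force: 0.0
```

Request:
carry_out(
  series="0 0 -.02 0 0 0;0 0 -.01 0 0 0;0 0 0 0 0 0;0 0 0 0 0 0;0 0 0 0 0 0;0 0 0 0 0 0;0 0 0 0 0 0;0 0 0 0 0 0",
)

```text
time_s: 14.97
ee_pos: [487.8, 90.6, 56.9]
tcp_rot: [-3.141, 0.043, -0.003]
ft_force: [-1.0, 0.5, -0.2]
opening: 85.2
grasp_force: 0.0
```

Request:
carry_out(
  series="0 0 0 0 0 0;0 0 0 0 0 0;0 0 0 0 0 0;0 0 0 0 0 0;0 0 0 0 0 0;0 0 0 0 0 0;0 0 0 0 0 0;0 0 0 0 0 0",
  fingers=-1,
)

```text
time_s: 15.63
ee_pos: [487.1, 90.9, 56.0]
tcp_rot: [-3.141, 0.043, -0.0]
ft_force: [-1.9, 1.3, 2.3]
opening: 22.8
grasp_force: 58.7
```

Request:
carry_out(
  series=".004 -.0001 0 0 0 0;.008 -.0003 0 0 0 0;.008 -.0003 0 0 0 0;.008 -.0003 0 0 0 0;.008 -.0003 0 0 0 0;.008 -.0003 0 0 0 0;.006 -.0002 0 0 0 0;.004 -.0001 0 0 0 0",
)

```text
time_s: 16.3
ee_pos: [542.6, 88.9, 56.0]
tcp_rot: [-3.141, 0.043, -0.003]
ft_force: [3.4, 4.2, 1.4]
opening: 22.7
grasp_force: 58.9
```

Request:
carry_out(
  series="0 0 0 0 0 0;0 0 0 0 0 0;0 0 0 0 0 0;0 0 0 0 0 0;0 0 0 0 0 0;0 0 0 0 0 0;0 0 0 0 0 0;0 0 0 0 0 0",
  fingers=1,
)

```text
time_s: 16.97
ee_pos: [541.1, 88.6, 55.8]
tcp_rot: [3.141, -0.043, 0.0]
ft_force: [-0.6, -0.6, -0.5]
opening: 85.4
grasp_force: 0.0
```

Request:
carry_out(
  series="0 0 .02 0 0 0;0 0 .03 0 0 0;0 0 .03 0 0 0;0 0 .03 0 0 0;-.01 0 .03 0 0 0;-.02 0 .01 0 0 0;-.02 0 0 0 0 0;0 0 0 0 0 0",
)

```text
time_s: 17.63
ee_pos: [489.7, 88.9, 208.0]
tcp_rot: [-3.141, 0.042, -0.004]
ft_force: [-0.1, 0.1, -0.0]
opening: 85.7
grasp_force: 0.0
```

```bash
python3 - <<'E'
from h import *
s=monitor.state();im,d=read_camera("wrist");P=pts("wrist",d,s)
print(s["time_s"],s["ee_pos"],s["ft_force"])
Z=P[:,:,2]
for n,c0,lo,hi in(("rackpost",(620,86),97,112),("rack",(620,86),75,112),("knob",(567,87),83,95)):
    q=P[(np.hypot(P[:,:,0]-c0[0],P[:,:,1]-c0[1])<(30 if n=="knob" else 55))&(d>0)&(Z>lo)&(Z<hi)]
    if len(q)>5:
        c,z,a=cv2.minAreaRect(q[:,:2].astype(np.float32));print(n,len(q),np.round(c,1),np.round(z,1),a,np.percentile(q[:,2],[5,50,95]))
cv2.imwrite("pics/w4.png",im[:,:,::-1])
E
```

```text
17.6333 [489.71107142  88.88356601 207.98567376] [-0.12157722  0.14449848 -0.03114369]
rackpost 1033 [616.1  85.3] [26.2 15.3] 89.40350341796875 [100.36806806 102.53893676 103.94260624]
rack 3296 [616.8  82.3] [75.7 76.6] 38.029869079589844 [ 79.99736315  91.31921467 103.35376569]
knob 779 [553.7  88.9] [22.6 23.1] 42.089290618896484 [88.53131302 90.08707677 91.45386154]
```

View pics/w4.png

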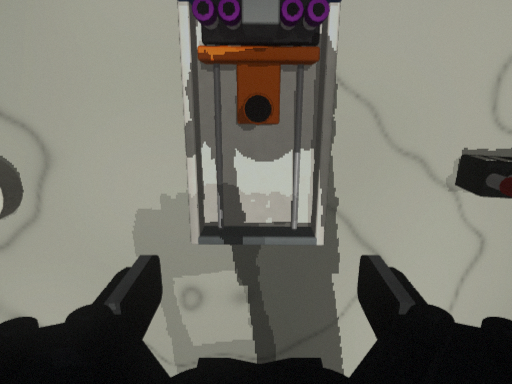

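The wrist view shows the follower plate (258,54) pressed squarely on the rack. The knob at x = 553.7 puts the joint at about 23 mm, which means the rack is on the stop. The hand is clear, so I hand in.

```bash
python3 -c "
from bench import ticket;print(ticket.job_done())"
```

```text
the job is handed in; nothing more can be done
None
```

I loaded the purple-capped rack: it stands upright in the lane, with the follower closed on it at about 23 mm, which puts it against the end stop. I handed the job in at about 18 s; no verdict was returned.

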